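# Unhook the basket hangers and put them away in the cassette

## Robot

A 6-joint arm with a two-finger parallel gripper is mounted at the origin on the work surface. World frame = base frame: x ahead of the robot, y to its left, z up, the work surface at z = 0. Lengths are in m, angles in rad, forces in N, time in s.
With the tool pointing down it reaches from about 0.275 to 0.975 m from the base axis. Payload 8.4 kg.
Tool frame: the origin (TCP) lies on the centre line of the jaws, within the pads' length; the fingertips stand 14 mm ahead of it and the grasp point (between the pads) lies 5 mm behind it; z points along the fingers, y is the direction in which the jaws open and shut (so a half turn about z gives the same grasp; the last joint's range is limited). The gripper opens to 92 mm and grips with 3 to 60 N. Pads are 20 mm wide; open, the fingers measure 128 mm over their backs; the gripper's body (75 mm by 189 mm) begins 69 mm behind the grasp point.
Start: joints at [1.261, 0.353, 1.633, -0, 1.155, -0.002], TCP at [0.189, 0.596, 0.229] pointing down, gripper open.
Joint ranges: [-2.63, 2.63], [-0.92, 2.1], [0.06, 2.66], [-1.3, 4.44], [0, 2.69], [-3.02, 3.02]. Speed limits (rad/s): [2.22, 2.22, 2.79, 3.14, 3.14, 3.14].

## Interface

Orientations are given as [roll, pitch, yaw] about the fixed x, y, z axes, in that order (R = Rz(yaw) Ry(pitch) Rx(roll)).
In Python, from cell import * gives the robot as it stands. Calls block until the motion is done:
- move_to(position, orientation): joint-space move of the TCP to a pose.
- movel(position, orientation=None, velocity=0.15, until_force=None): straight line of the TCP; orientation=None keeps the orientation; velocity is the mean speed in m/s. With until_force (N) it stops when the force on the tool has changed by that much, and returns True; else False.
- movej(angles): joint-space move.
- open_jaws() and close(grip_force=None): open the fingers fully, or close them until they stop; grip_force is the grip in N (None keeps the last).
- sleep(seconds).
- solve_ik(position, orientation): joint angles nearest the present ones, or None.
- grab_frame(name): name is "side" or "top"; returns a dict with "color" (384x512x3 uint8, red, green, blue), "mtx" (3x3 intrinsics, pixels), "position" and "rotation" of the camera in the world. Camera axes: x right, y down, z forward; pixel columns grow to the right and rows downward; lengths in m; the calibration is good to about 2 mm. A picture is of the moment at which its call begins. There is no depth.
A pose or a line that the arm cannot do raises Unreachable and nothing moves.
- finish_job(): hands the job in, once; it reports no verdict.
Readings, each from a call of its own:
- get_time(): time.
- get_qpos(): joint angles.
- get_qvel(): joint speeds.
- get_tau(): joint torques, N m.
- get_ee_pos(): TCP position.
- get_ee_rot(): TCP orientation.
- get_wrist_force(): force on the tool from outside, world axes, zero at the start.
- get_moment(): the same for the moment, N m.
- get_gripper_width(): finger opening in m.
Only numpy, scipy, OpenCV 4.12 (cv2) and the standard library are available. Lean on these libraries where they do the work, as an engineer would, in place of code of your own. Each camera call takes 0.05 s, during which the arm holds its last target.

## Task

Put the basket hangers away in their cassette: lift the hold-down plate straight up and level off its two dowels and lay it flat along the rubber mat. Then twist and lift apart the hangers that are hooked together, and stand every hanger there is (three or four) on its foot in the middle of a bay of its own, lengthwise. Do not knock over the jar, beaker and pot.

Things in the scene. Friction and masses are not known exactly. Their poses are not given: they have to be found in the camera images.
- hanger_a_grip (a point): Hanger A (all are alike, 0.16 kg, 7 mm steel rod): centre of its black grip, 24 mm above the underside of its foot. Axes: x along the hanger to its hook end, y across, z up. Foot 44 x 40 x 6 mm; grip above it 36 x 20 mm (x, y), up to 42 mm. Hook upright at x = 52 mm, eye at x = -25 to -80.
- hanger_a_hook (a point): Top of the hook's upright on hanger A, 52 mm above the foot's underside; the rod comes out of the grip 10 mm up, rises straight here, and ends in a 26 mm level tip towards -y of the hanger. At the start it stands in the eye of hanger B (if both are there), near the slot's outer end, tip over the loop's side.
- hanger_a_eye (a point): Centre of the eye of hanger A: closed level loop, 28 mm above the foot's underside; slot clear 44 mm along x (22 each way), 26 mm along y.
- hanger_b_grip (a point): Hanger B (all are alike, 0.16 kg, 7 mm steel rod): centre of its black grip, 24 mm above the underside of its foot. Axes: x along the hanger to its hook end, y across, z up. Foot 44 x 40 x 6 mm; grip above it 36 x 20 mm (x, y), up to 42 mm. Hook upright at x = 52 mm, eye at x = -25 to -80.
- hanger_b_hook (a point): Top of the hook's upright on hanger B, 52 mm above the foot's underside; the rod comes out of the grip 10 mm up, rises straight here, and ends in a 26 mm level tip towards -y of the hanger.
- hanger_b_eye (a point): Centre of the eye of hanger B: closed level loop, 28 mm above the foot's underside; slot clear 44 mm along x (22 each way), 26 mm along y. At the start on the hook of A (if there), and lifts off only after a quarter turn of B about the upright, clockwise from above, that brings the slot under the tip.
- hanger_c_grip (a point): Hanger C (all are alike, 0.16 kg, 7 mm steel rod): centre of its black grip, 24 mm above the underside of its foot. Axes: x along the hanger to its hook end, y across, z up. Foot 44 x 40 x 6 mm; grip above it 36 x 20 mm (x, y), up to 42 mm. Hook upright at x = 52 mm, eye at x = -25 to -80. Absent in some starts.
- hanger_c_hook (a point): Top of the hook's upright on hanger C, 52 mm above the foot's underside; the rod comes out of the grip 10 mm up, rises straight here, and ends in a 26 mm level tip towards -y of the hanger. At the start it stands in the eye of hanger D (if both are there), near the slot's outer end, tip over the loop's side. Absent in some starts.
- hanger_c_eye (a point): Centre of the eye of hanger C: closed level loop, 28 mm above the foot's underside; slot clear 44 mm along x (22 each way), 26 mm along y. Absent in some starts.
- hanger_d_grip (a point): Hanger D (all are alike, 0.16 kg, 7 mm steel rod): centre of its black grip, 24 mm above the underside of its foot. Axes: x along the hanger to its hook end, y across, z up. Foot 44 x 40 x 6 mm; grip above it 36 x 20 mm (x, y), up to 42 mm. Hook upright at x = 52 mm, eye at x = -25 to -80. Absent in some starts.
- hanger_d_hook (a point): Top of the hook's upright on hanger D, 52 mm above the foot's underside; the rod comes out of the grip 10 mm up, rises straight here, and ends in a 26 mm level tip towards -y of the hanger. Absent in some starts.
- hanger_d_eye (a point): Centre of the eye of hanger D: closed level loop, 28 mm above the foot's underside; slot clear 44 mm along x (22 each way), 26 mm along y. At the start on the hook of C (if there), and lifts off only after a quarter turn of D about the upright, clockwise from above, that brings the slot under the tip. Absent in some starts.
- plate_handle (a point): Middle of the black handle bar (18 mm wide along x, 70 mm long along y, 34 mm high) on top of the aluminium hold-down plate (60 x 324 x 8 mm, long along y, 0.4 kg). The point lies 25 mm above the plate's underside, handle top 42 mm; z up. It lies on the cassette's two pillars, 12 mm holes over 10 mm dowels 149 mm either side of the handle.
- seat (a point): Middle of the plate's seat on the cassette (fixed): 50 mm above the bench, level with the tops of the two pillars (60 x 26 mm, 50 mm high, centred 149 mm to either side along y), on each of which a 10 mm dowel rises another 18 mm. x along the bays, y across them, z up. The cassette is 110 x 324 mm.
- bay0 (a point): Centre of the floor of bay 0 of the cassette, 4 mm above the bench: one of four bays side by side, 56 mm wide along y, 110 mm long along x, open at the ends (a hanger's rod ends stick out), between 4 mm wide dividers that rise 10 mm above the floor. x along the bay.
- bay1 (a point): Centre of the floor of bay 1 of the cassette, 4 mm above the bench: one of four bays side by side, 56 mm wide along y, 110 mm long along x, open at the ends (a hanger's rod ends stick out), between 4 mm wide dividers that rise 10 mm above the floor. x along the bay.
- bay2 (a point): Centre of the floor of bay 2 of the cassette, 4 mm above the bench: one of four bays side by side, 56 mm wide along y, 110 mm long along x, open at the ends (a hanger's rod ends stick out), between 4 mm wide dividers that rise 10 mm above the floor. x along the bay.
- bay3 (a point): Centre of the floor of bay 3 of the cassette, 4 mm above the bench: one of four bays side by side, 56 mm wide along y, 110 mm long along x, open at the ends (a hanger's rod ends stick out), between 4 mm wide dividers that rise 10 mm above the floor. x along the bay.
- mat_top (a point): Centre of the top face of the black rubber mat (90 x 340 mm, long along y, 3 mm thick, fixed), where the plate is to lie.
- reagent: Amber glass jar, 64 mm wide, 130 mm high; origin at the centre of its underside, z up. Not part of the job; not to be knocked over.
- beaker: Glass beaker, 72 mm wide, 90 mm high; origin at the centre of its underside, z up. Not part of the job; not to be knocked over.
- pot: Small white sample pot, 52 mm wide, 55 mm high, among the hangers; origin at the centre of its underside, z up. Not part of the job; not to be knocked over.
Things that resemble listed ones, but are neither listed nor needed, are in the scene too. Leave any purple look-alike of the part that bears hanger_d_grip alone.

How it is judged:
On the way, in this order (a step that is already met when the one before it is completed fails the run):
1. the plate is lifted level, clear of both dowels, above the cassette (z of plate_handle in the frame of seat above 0.045 m and angle between plate_handle's own z axis and vertical below 0.2 rad and horizontal distance between plate_handle and seat below 0.06 m), for 0.1 s.
2. the plate lies flat along the mat, let go (horizontal distance between plate_handle and mat_top below 0.03 m and angle between plate_handle's own z axis and vertical below 0.08 rad and z of plate_handle in the frame of mat_top below 0.032 m and angle between the y axis of plate_handle and the y axis of mat_top, either way round below 0.25 rad and contact force between the fingers and plate below 0.3 N), for 0.2 s.
At the end, for the whole second after the job is handed in: The plate lies flat on the mat (centre within 30 mm of the mat's, along it within 0.25 rad); every hanger present stands upright on the floor of a bay of its own, its grip within 22 mm of the bay's centre, lengthwise within 0.25 rad, either end first; all at rest (horizontal distance between plate_handle and mat_top below 0.03 m and angle between plate_handle's own z axis and vertical below 0.08 rad and z of plate_handle in the frame of mat_top below 0.032 m and angle between the y axis of plate_handle and the y axis of mat_top, either way round below 0.25 rad and (horizontal distance between hanger_a_grip and bay0 below 0.022 m or horizontal distance between hanger_a_grip and bay1 below 0.022 m or horizontal distance between hanger_a_grip and bay2 below 0.022 m or horizontal distance between hanger_a_grip and bay3 below 0.022 m) and z of each of hanger_a_grip, hanger_b_grip, hanger_c_grip, hanger_d_grip in the frame of bay0 below 0.029 m and angle between each of hanger_a_grip, hanger_b_grip, hanger_c_grip, hanger_d_grip's own z axis and vertical below 0.12 rad and angle between the x axis of each of hanger_a_grip, hanger_b_grip, hanger_c_grip, hanger_d_grip and the x axis of bay0, either way round below 0.25 rad and (horizontal distance between hanger_b_grip and bay0 below 0.022 m or horizontal distance between hanger_b_grip and bay1 below 0.022 m or horizontal distance between hanger_b_grip and bay2 below 0.022 m or horizontal distance between hanger_b_grip and bay3 below 0.022 m) and (horizontal distance between hanger_c_grip and bay0 below 0.022 m or horizontal distance between hanger_c_grip and bay1 below 0.022 m or horizontal distance between hanger_c_grip and bay2 below 0.022 m or horizontal distance between hanger_c_grip and bay3 below 0.022 m) and (horizontal distance between hanger_d_grip and bay0 below 0.022 m or horizontal distance between hanger_d_grip and bay1 below 0.022 m or horizontal distance between hanger_d_grip and bay2 below 0.022 m or horizontal distance between hanger_d_grip and bay3 below 0.022 m) and horizontal distance between hanger_a_grip and hanger_b_grip above 0.04 m and horizontal distance between each of hanger_a_grip, hanger_b_grip and hanger_c_grip above 0.04 m and horizontal distance between each of hanger_a_grip, hanger_b_grip, hanger_c_grip and hanger_d_grip above 0.04 m and linear speed of each of hanger_a, hanger_b, hanger_c, hanger_d, plate below 0.02 m/s); the robot touches nothing.
It fails at once if the amber glass jar is knocked over (angle between reagent's own z axis and vertical above 0.6 rad).
It fails at once if the glass beaker is knocked over (angle between beaker's own z axis and vertical above 0.6 rad).
It fails at once if the small white sample pot is knocked over (angle between pot's own z axis and vertical above 0.6 rad).
Of hanger_c, hanger_d only 1 to 2 are there at a start; the rules pass over those that are not, and their reading is None.
At some moment in a run one of hanger_a, hanger_b, hanger_c, hanger_d may be knocked a few centimetres aside while the robot is not near it.
Once in a run the grip may slacken for a moment while it holds something.
It also fails if it takes over 210 s, if anything falls off the work surface, if the arm or the gripper's body presses on something with over 40 N, if the wrist force passes 120 N, or if a joint passes its speed limit or range.

## Working session

There is one attempt and no reset: what is moved stays moved. The work goes in short steps, each a Python script; the robot and the scene stay as the last script left them, time stands still between calls to the robot, and variables do not carry over. Pictures are saved under pics/ and viewed, and the job is handed in when it is done.

```bash
ls; mkdir -p pics; python3 - <<'E'
from cell import *
import cv2
for n in("top","side"):
    f=grab_frame(n); cv2.imwrite(f"pics/{n}0.png",cv2.cvtColor(f["color"],cv2.COLOR_RGB2BGR)); print(n,f["mtx"],f["position"],f["rotation"])
print(get_time(),get_gripper_width(),get_ee_rot())
E
```

```text
pics
top [[410.11370573   0.         252.38800588]
 [  0.         410.11370573 180.80494584]
 [  0.           0.           1.        ]] [0.42957247 0.00385949 1.33399571] [-3.04192906 -0.02562692 -1.56223492]
side [[351.66914402   0.         256.75144508]
 [  0.         351.66914402 189.72737841]
 [  0.           0.           1.        ]] [ 0.01814486 -0.53475877  0.82456093] [-2.34164413  0.0161393  -0.81112586]
0.1 0.09180610673160632 [-3.14037833e+00 -4.09752512e-07  2.83381658e+00]
```

View pics/top0.png

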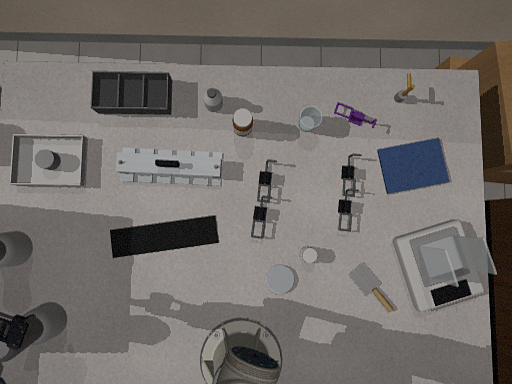

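View pics/side0.png

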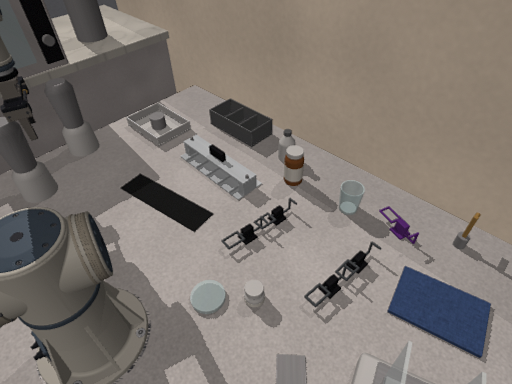

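```bash
cat > h.py <<'E'
from cell import *
import cv2, numpy as np
from scipy.spatial.transform import Rotation as Rn
def grab(n):
    f=grab_frame(n); return f
def Rc(f):
    r=np.array(f["rotation"],float)
    return r if r.shape==(3,3) else Rn.from_euler("xyz",r).as_matrix()
def ray(f,uv,z):
    uv=np.atleast_2d(np.array(uv,float)); K=np.array(f["mtx"])
    d=np.c_[(uv[:,0]-K[0,2])/K[0,0],(uv[:,1]-K[1,2])/K[1,1],np.ones(len(uv))]@Rc(f).T
    p=np.array(f["position"]); t=(z-p[2])/d[:,2]
    return p+t[:,None]*d
def proj(f,P):
    P=np.atleast_2d(np.array(P,float)); c=(P-np.array(f["position"]))@Rc(f); K=np.array(f["mtx"])
    return np.c_[c[:,0]/c[:,2]*K[0,0]+K[0,2],c[:,1]/c[:,2]*K[1,1]+K[1,2]]
def save(f,name,x0,y0,x1,y1,s=4):
    im=cv2.cvtColor(f["color"],cv2.COLOR_RGB2BGR)[y0:y1,x0:x1]
    cv2.imwrite(f"pics/{name}.png",cv2.resize(im,None,fx=s,fy=s,interpolation=cv2.INTER_CUBIC))
def comps(mask,amin=20):
    n,l,s,c=cv2.connectedComponentsWithStats(mask.astype(np.uint8))
    return [(l==i) for i in range(1,n) if s[i,4]>=amin]
E
python3 - <<'E'
from h import *
f=grab("top"); save(f,"t1",235,140,375,250,5); save(f,"t2",95,135,245,265,5)
g=grab("side"); save(g,"s1",205,180,395,320,4)
save(g,"s2",110,120,300,240,4)
E
```

```text
(no output)
```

View pics/t1.png

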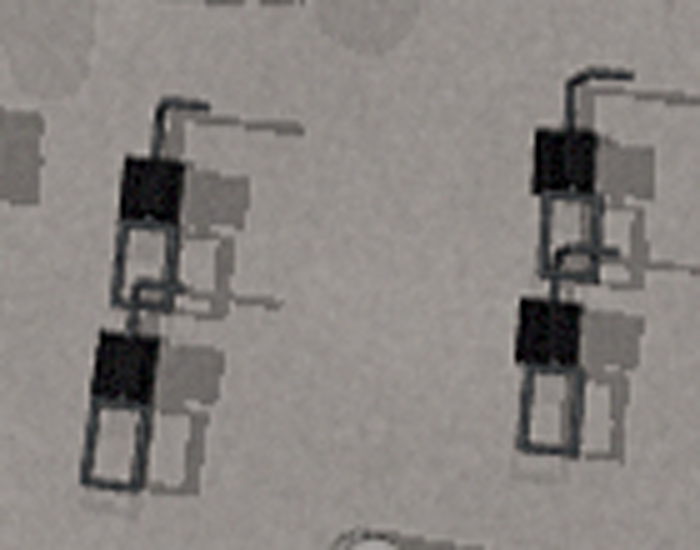

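View pics/t2.png

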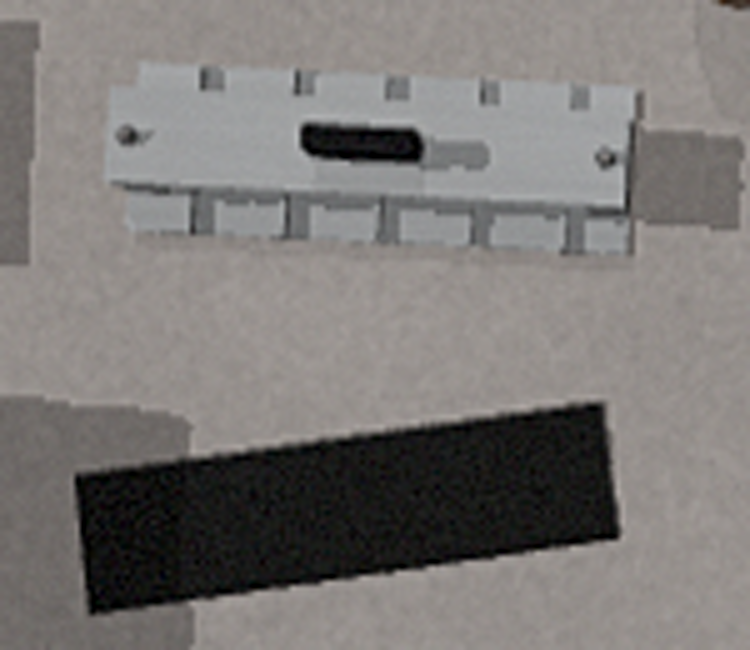

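View pics/s1.png

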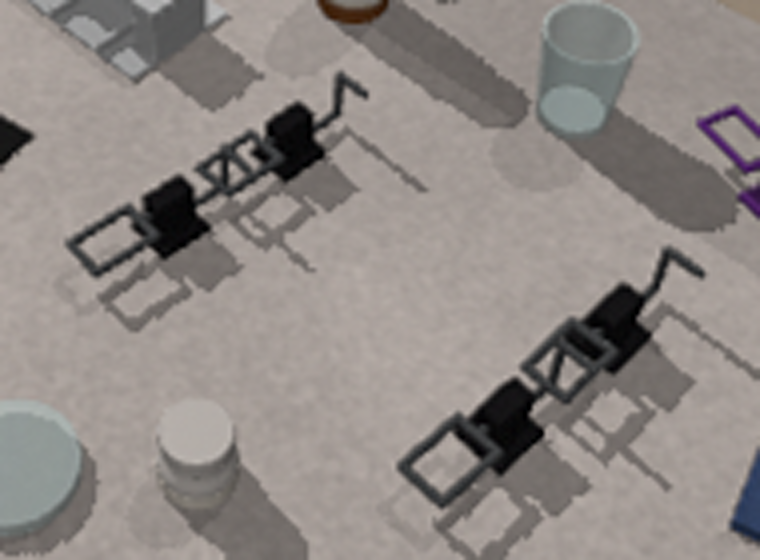

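```bash
cat >> h.py <<'E'
def hangers(f,box=(235,140,375,250),ex=None,thr=45):
    """black grip blobs in top view: returns image-mask rects; top face at z=.042 (bench)"""
    x0,y0,x1,y1=box; im=f["color"].astype(int).max(2); m=np.zeros(im.shape,np.uint8); m[y0:y1,x0:x1]=(im[y0:y1,x0:x1]<thr)
    m=cv2.morphologyEx(m,cv2.MORPH_OPEN,np.ones((4,4),np.uint8))
    return [cv2.minAreaRect(np.argwhere(c)[:,::-1].astype(np.float32)) for c in comps(m,40)]
E
python3 - <<'E'
from h import *
np.set_printoptions(precision=4,suppress=True)
f=grab("top"); g=grab("side")
im=f["color"].astype(int).max(2)
d=ray(f,[(95+127/5-.4,135+135/5-.4),(95+605/5-.4,135+157/5-.4)],.064); print("dowels",d, np.linalg.norm(d[0]-d[1]),d.mean(0), np.arctan2(*(d[0]-d[1])[[1,0]])-np.pi/2)
m=(im<45)
def rect(box,z):
    x0,y0,x1,y1=box; k=np.zeros(m.shape,np.uint8); k[y0:y1,x0:x1]=m[y0:y1,x0:x1]
    c=max(comps(k),key=lambda a:a.sum()); p=np.argwhere(c)[:,::-1].astype(np.float32)
    P=ray(f,p,z)[:,:2]; r=cv2.minAreaRect(P.astype(np.float32)); return P.mean(0),r
print("handle",rect((150,150,185,175),.085)); print("mat",rect((100,205,230,265),.003))
for r in hangers(f): print(r, ray(f,r[0],.030))
# foot/grip also in side
gi=g["color"].astype(int).max(2); 
for c in comps(cv2.morphologyEx((gi<35).astype(np.uint8),cv2.MORPH_OPEN,np.ones((4,4),np.uint8)),40):
    p=np.argwhere(c)[:,::-1].mean(0); print("side",p,c.sum(),ray(g,p,.024))
E
```

```text
dowels [[0.6122 0.3837 0.064 ]
 [0.602  0.0875 0.064 ]] 0.2963476966632723 [0.6071 0.2356 0.064 ] -0.03440752186751639
handle (array([0.6056, 0.2352]), ((0.6053687334060669, 0.2360767275094986), (0.07096429169178009, 0.018146036192774773), 87.65579223632812))
mat (array([0.3816, 0.2536]), ((0.38182562589645386, 0.25224509835243225), (0.0880088061094284, 0.33817049860954285), 8.49370288848877))
((348.5, 173.0), (12.0, 11.0), 90.0) [[ 0.589 -0.338  0.03 ]]
((265.5, 179.0), (12.0, 11.0), 90.0) [[ 0.5666 -0.0704  0.03  ]]
((345.0, 207.0), (12.0, 12.0), 90.0) [[ 0.4795 -0.3251  0.03  ]]
((260.5, 214.0), (12.0, 11.0), 90.0) [[ 0.4547 -0.0551  0.03  ]]
side [42.0267 28.614 ] 1088 [[0.749  2.0595 0.024 ]]
side [ 9.2883 76.8108] 111 [[0.357  1.5127 0.024 ]]
side [ 15.6189 104.7132] 265 [[0.2749 1.2052 0.024 ]]
side [218.146 153.927] 137 [[0.6477 0.2759 0.024 ]]
side [168.2199 202.9984] 1910 [[0.3737 0.2071 0.024 ]]
side [279.3237 215.3597] 139 [[ 0.5723 -0.0851  0.024 ]]
side [249.103  234.5879] 165 [[ 0.4571 -0.0696  0.024 ]]
side [100.6962 241.1013] 79 [[0.151  0.2262 0.024 ]]
side [105.9655 255.1897] 58 [[0.1364 0.1705 0.024 ]]
side [360.6831 260.5141] 142 [[ 0.598  -0.3521  0.024 ]]
side [333.073  285.4775] 178 [[ 0.4849 -0.3412  0.024 ]]
```

View pics/s2.png

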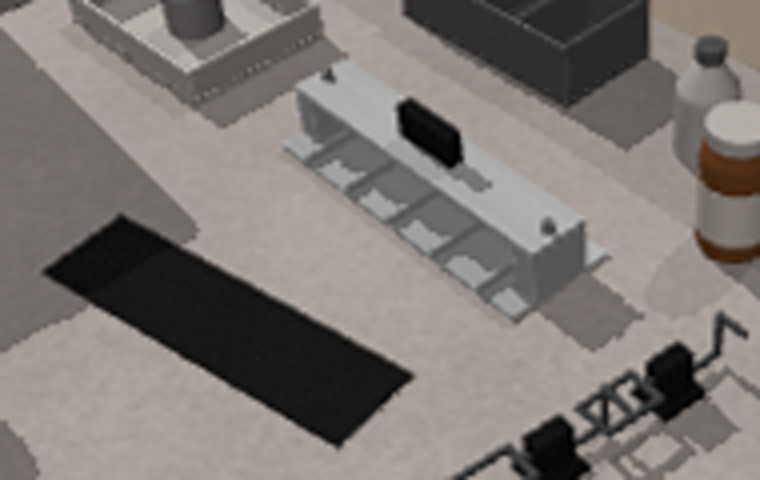

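```bash
cat >> h.py <<'E'
PI=np.pi
def down(yaw): return [PI,0,yaw]
def near(p,yaw,z=None):
    pass
E
python3 - <<'E'
from h import *
s=np.array([.6062,.2355]); th=-.036
move_to([*s,.20],down(th+PI/2)); print(get_qpos())
movel([*s,.0785],velocity=.12); close(40); print("w",get_gripper_width(),get_wrist_force())
movel([*s,.15],velocity=.06); sleep(.25); print(get_wrist_force(),get_moment(),get_gripper_width(),get_time())
f=grab("top"); save(f,"p1",95,100,245,265,4); g=grab("side"); save(g,"p2",100,90,290,240,4)
E
```

```text
[3.69721992e-01 4.18109159e-01 1.60275014e+00 3.08252652e-04
 1.12068922e+00 4.04095367e-01]
w 0.017664420010009615 [ 2.0450652  -0.14742684 -0.58798236]
[ 0.1226959  -0.15285141 -2.85912727] [-0.04931153  0.10097516  0.02943415] 0.017968168050410578 6.1583
```

View pics/p2.png

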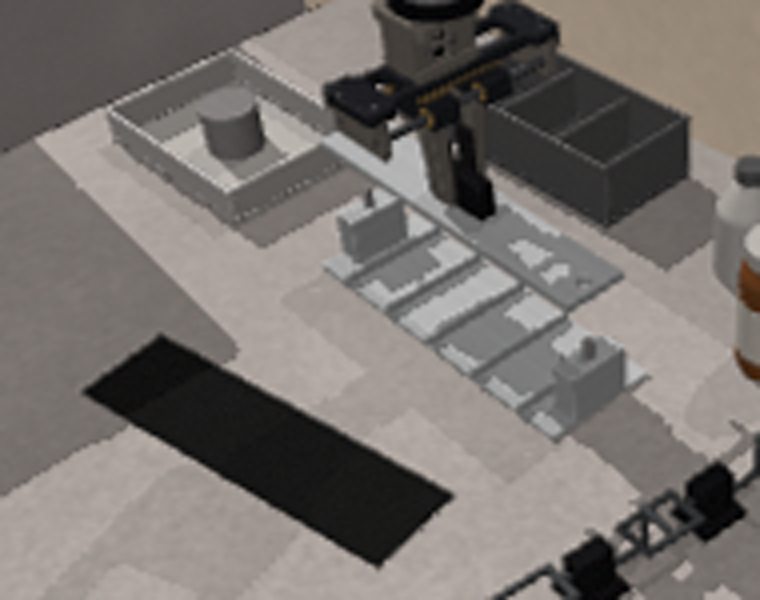

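The side view shows the plate level and clear of both dowels (dowel at about px (192,140) visible below it). Now the mat.

```bash
python3 - <<'E'
from h import *
m=[.3817,.2530]; y=.148+PI/2
movel([*m,.15],down(y),velocity=.12)
print(get_gripper_width())
movel([*m,.045],velocity=.1); print(movel([*m,.0305],velocity=.03,until_force=5),get_ee_pos(),get_wrist_force())
open_jaws(); sleep(.3); movel([*m,.16],velocity=.2)
move_to([.25,.42,.25],down(y))
print(get_time())
f=grab("top"); save(f,"p3",95,120,375,265,2); save(f,"p4",100,130,230,265,5); g=grab("side"); save(g,"p5",100,90,290,240,4)
E
```

```text
0.017838713296999365
True [0.38166099 0.252984   0.03137034] [-0.02610555  0.09786557  4.6007187 ]
13.1167
```

View pics/p4.png

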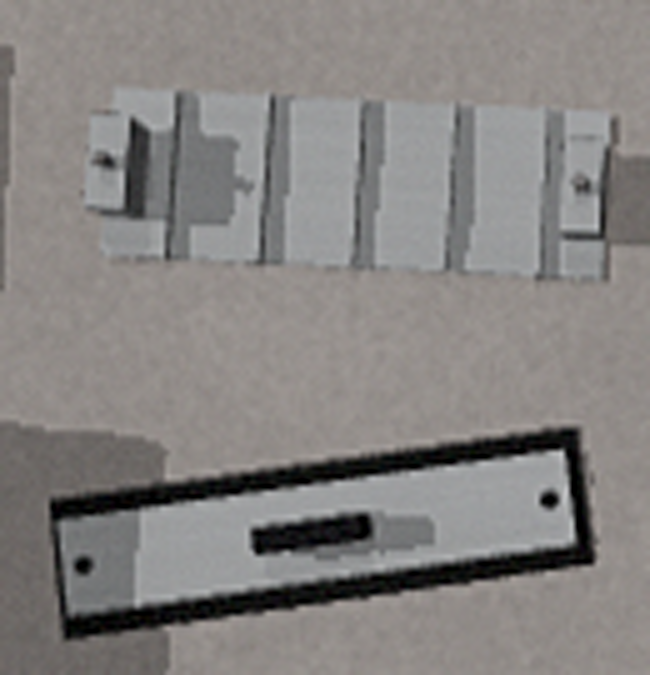

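View pics/p5.png

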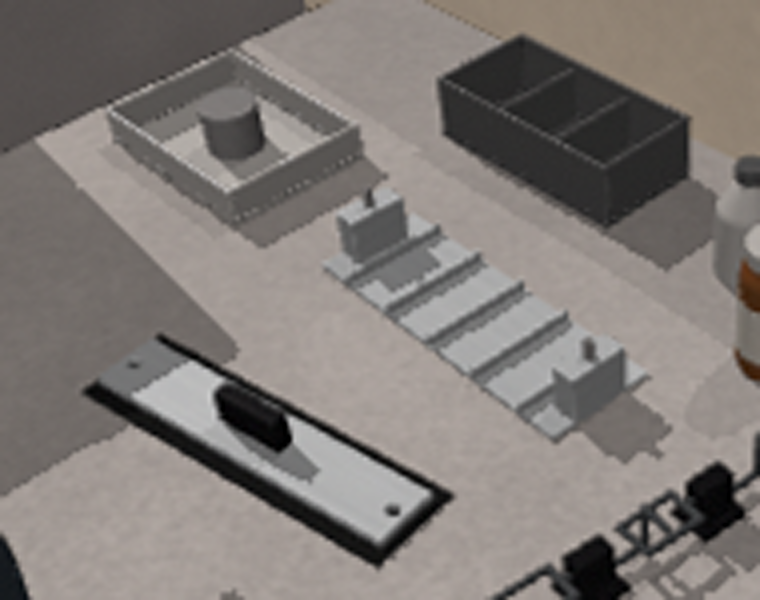

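View pics/p3.png

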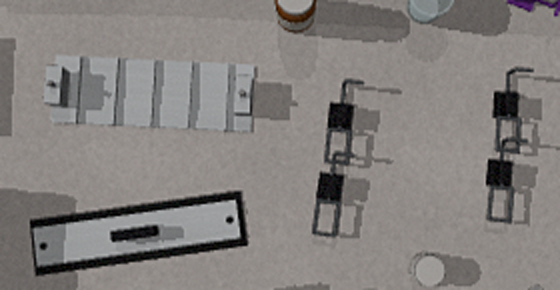

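```bash
cat > meas.py <<'E'
from h import *
np.set_printoptions(precision=4,suppress=True)
def meas(f,box,zoff=0,name=None,thr=50,amin=2500):
    """hangers standing (foot underside at zoff): list of (grip xy, angle of foot rect mod 90, area)"""
    x0,y0,x1,y1=box; im=f["color"].max(2)[y0:y1,x0:x1]
    S=8; up=cv2.resize(im,None,fx=S,fy=S,interpolation=cv2.INTER_CUBIC)
    m=cv2.morphologyEx((up<thr).astype(np.uint8),cv2.MORPH_OPEN,np.ones((40,40),np.uint8))
    if name:
        v=cv2.cvtColor(up,cv2.COLOR_GRAY2BGR); v[m>0,2]=255; cv2.imwrite(f"pics/{name}.png",cv2.resize(v,None,fx=.6,fy=.6))
    out=[]
    for c in comps(m,amin):
        p=(np.argwhere(c)[:,::-1]+.5)/S-.5+[x0,y0]
        cnt=cv2.findContours(c.astype(np.uint8),cv2.RETR_EXTERNAL,cv2.CHAIN_APPROX_NONE)[0][0][:,0,:]
        cw=ray(f,(cnt+.5)/S-.5+[x0,y0],zoff+.006)[:,:2]
        r=cv2.minAreaRect(cw.astype(np.float32))
        out.append((np.array(r[0]),np.array(r[1]),r[2],ray(f,p.mean(0),zoff+.012)[0,:2]))
    return out
E
python3 - <<'E'
from meas import *
f=grab("top")
for o in meas(f,(235,140,375,250),0,"m1"): print(*o)
save(f,"t3",245,150,285,245,8); save(f,"t4",325,145,370,240,8)
P=lambda a:ray(f,(np.array(a)/5)+[100-.4,130-.4],.004)[:,:2]
print(P([(115,88),(612,112),(605,280),(102,258)]),P([(115,88),(612,112),(605,280),(102,258)]).mean(0))
E
```

```text
[ 0.5956 -0.3413] [0.038  0.0394] 89.24030303955078 [ 0.5955 -0.3393]
[ 0.573  -0.0703] [0.0403 0.0384] 0.2323000580072403 [ 0.5732 -0.0702]
[ 0.4828 -0.3288] [0.0397 0.0399] 89.29115295410156 [ 0.483  -0.3272]
[ 0.4562 -0.0538] [0.0387 0.0426] 88.21057891845703 [ 0.4572 -0.054 ]
[[0.6683 0.3951]
 [0.6566 0.0713]
 [0.5461 0.0741]
 [0.5568 0.399 ]] [0.607  0.2349]
```

View pics/t3.png

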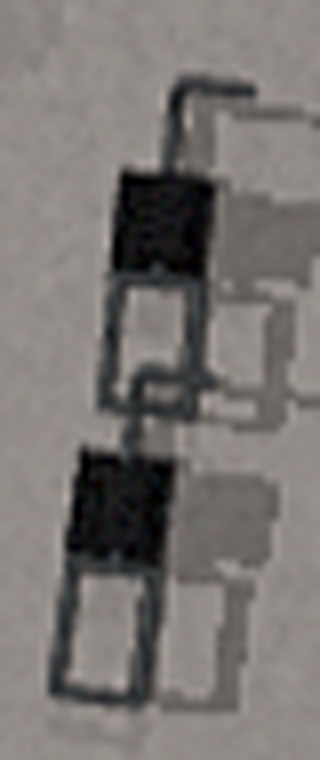

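View pics/m1.png

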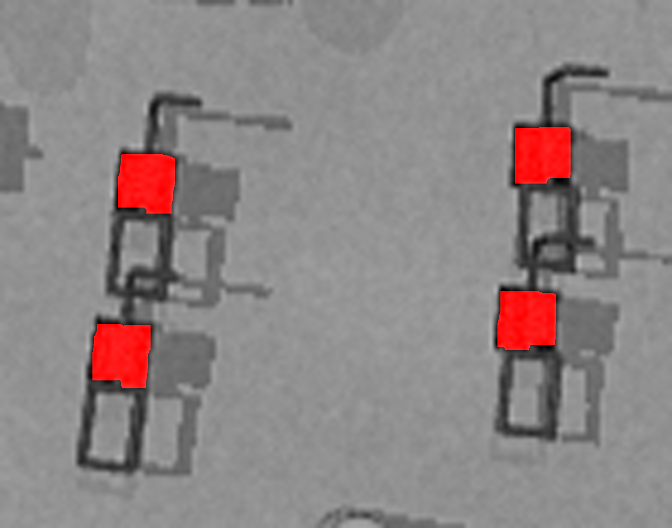

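```bash
python3 - <<'E'
from meas import *
f=grab("top")
def P(o,u,z): return ray(f,np.array(u)/8+o-.44,z)[0,:2]
o=np.array([245,150])
for nm,end,hk,g in (("A",(102,697),(135,378),(.4567,-.0538)),("B",(150,408),(178,88),(.573,-.0703))):
    e=P(o,end,.028); h=P(o,hk,.052); d=h-e
    print(nm,e,h,np.linalg.norm(d),"ang",np.arctan2(d[1],d[0]),"g from e",e+d/np.linalg.norm(d)*.080,"meas",g)
E
```

```text
A [ 0.3832 -0.0456] [ 0.508  -0.0567] 0.1252695577363713 ang -0.08878386661026653 g from e [ 0.4629 -0.0527] meas (0.4567, -0.0538)
B [ 0.4976 -0.0639] [ 0.6229 -0.073 ] 0.12565005128114545 ang -0.07234632468073512 g from e [ 0.5774 -0.0697] meas (0.573, -0.0703)
```

View pics/t4.png

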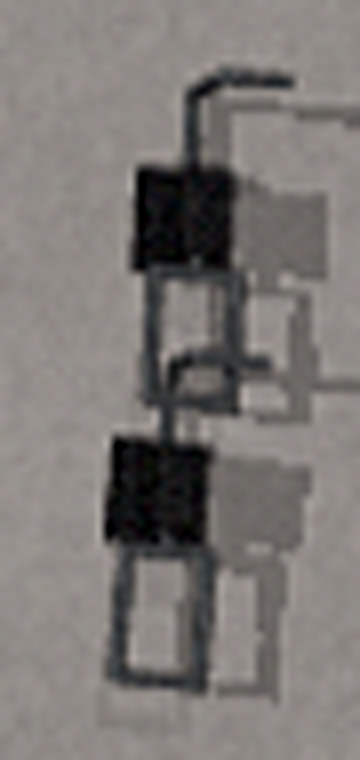

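```bash
cat >> h.py <<'E'
def rot(a): return np.array([[np.cos(a),-np.sin(a)],[np.sin(a),np.cos(a)]])
OFF=-.008; ZG=.032
def grasp(g,th,flip=PI,off=OFF,zg=ZG):
    """g grip centre xy, th hanger x-axis angle; hand yaw th+flip"""
    h=np.array(g)+rot(th)@[off,0]
    move_to([*h,.16],down(th+flip)); movel([*h,zg],velocity=.15); close(40); w=get_gripper_width(); print("width",w,get_wrist_force()); return h,w
def unhook(g,th,flip=PI,off=OFF,ux=-.066,lift=.005):
    """hand already grips B; turn about upright at B-local x=ux, clockwise 90"""
    g=np.array(g); U=g+rot(th)@[ux,0]
    def hp(a,z,v=.1,sh=0):  # hanger angle a, hook kept at local ux
        c=U-rot(a)@[ux-sh,0]; h=c+rot(a)@[off,0]
        movel([*h,z],down(a+flip),velocity=v); return c
    hp(th,ZG+lift,.04)
    for k in range(1,10):
        hp(th-k*PI/18,ZG+lift,.06)
    print("turned",get_wrist_force(),get_gripper_width())
    c=hp(th-PI/2,ZG+lift)
    return c,th-PI/2,hp
E
python3 - <<'E'
from h import *
g,th=(.574,-.070),-.085
grasp(g,th)
c,a,hp=unhook(g,th)
f=grab("top"); save(f,"u1",235,140,375,250,5); g=grab("side"); save(g,"u2",205,170,395,310,4)
print(get_time(),c,a,get_qpos())
E
```

```text
width 0.019460955198327995 [-0.08067081 -1.02643391 -0.362511  ]
turned [-1.25188199  0.73658682 -2.37528109] 0.019343882985205896
21.0833 [ 0.50263503 -0.13015847] -1.6557963267948965 [-2.40994547e-01  4.59739586e-01  2.00016442e+00  1.90021758e-05
  6.81492820e-01 -1.57372977e-01]
```

View pics/u1.png

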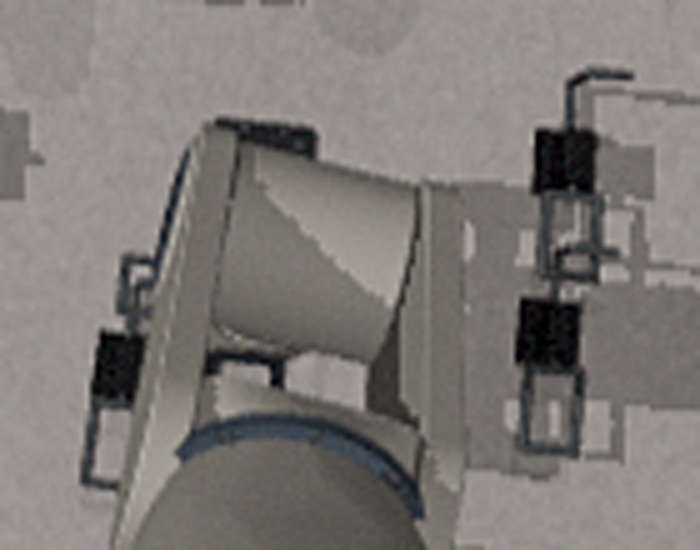

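View pics/u2.png

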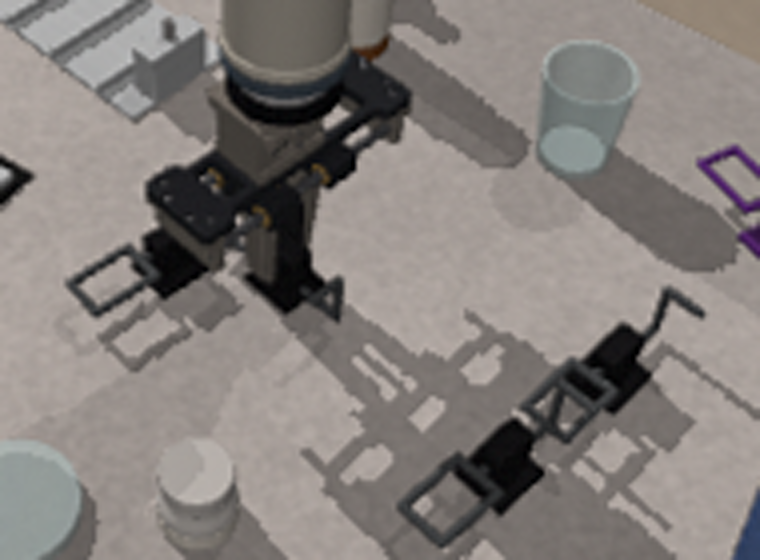

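A is still in place at px (258,212) and B has turned under the tip. Lifting with a force watch.

```bash
python3 - <<'E'
from h import *
p=get_ee_pos(); print(movel([p[0],p[1],p[2]+.045],velocity=.05,until_force=2.5),get_ee_pos()-p,get_wrist_force())
g=grab("side"); save(g,"u3",205,170,395,310,4)
E
```

```text
False [-2.13586707e-04  4.40043270e-05  4.47678205e-02] [ 0.25020518 -0.03035786 -1.18417039]
```

View pics/u3.png

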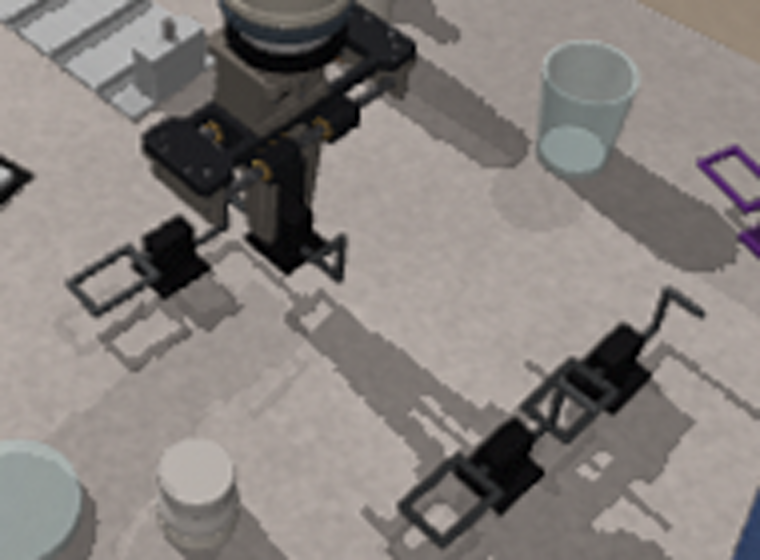

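```bash
cat >> h.py <<'E'
C=np.array([.6066,.2352]); TC=-.036
def place(lx,ly,s,flip=PI,off=OFF,zg=ZG,zt=.20):
    """hanger grip to cassette-local (lx,ly), hook toward s*x"""
    a=TC if s>0 else TC-PI
    h=C+rot(TC)@[lx+s*off,ly]
    p=get_ee_pos(); movel([p[0],p[1],zt],velocity=.2)
    yaw=(a+flip+PI)%(2*PI)-PI
    if yaw<-1.4: yaw+=2*PI
    move_to([*h,zt],down(yaw)); print("q6",get_qpos()[5],"w",get_gripper_width())
    movel([*h,.055],velocity=.15)
    print("touch",movel([*h,zg+.002],velocity=.03,until_force=4),get_ee_pos()[2]-zg-.004)
    open_jaws(); print("open",get_gripper_width(),get_wrist_force()); 
    movel([*h,.13],velocity=.2)
def nudge(lx0,lx1,ly,s):
    """push upright (hook dir s) so grip moves from lx0 to lx1; hand is above"""
    close(20)
    ys=TC+PI/2*0
    p0=C+rot(TC)@[lx0+s*.032,ly]; d=s*(.0485-.032-.010)
    p1=C+rot(TC)@[lx1+s*.0385,ly]
    yaw=TC if get_ee_rot()[2]<1.5 and get_ee_rot()[2]>-1.5 else TC+PI
    movel([*p0,.13],down(yaw),velocity=.2); movel([*p0,.038],velocity=.15)
    print("nudge",movel([*p1,.038],velocity=.05),get_wrist_force())
    movel([*(p1-s*rot(TC)@[.003,0]),.038],velocity=.05); movel([*(p1-s*rot(TC)@[.003,0]),.15],velocity=.2); open_jaws()
E
python3 - <<'E'
from h import *
place(.035,.09,-1)
f=grab("side"); save(f,"b1",100,90,290,240,4); print(get_time())
E
```

```text
q6 2.0642364974412115 w 0.01941051885428721
touch True -1.9285497748506436e-05
open 0.09210884430872324 [-0.08887186  0.24601463  0.18522364]
28.375
```

View pics/b1.png

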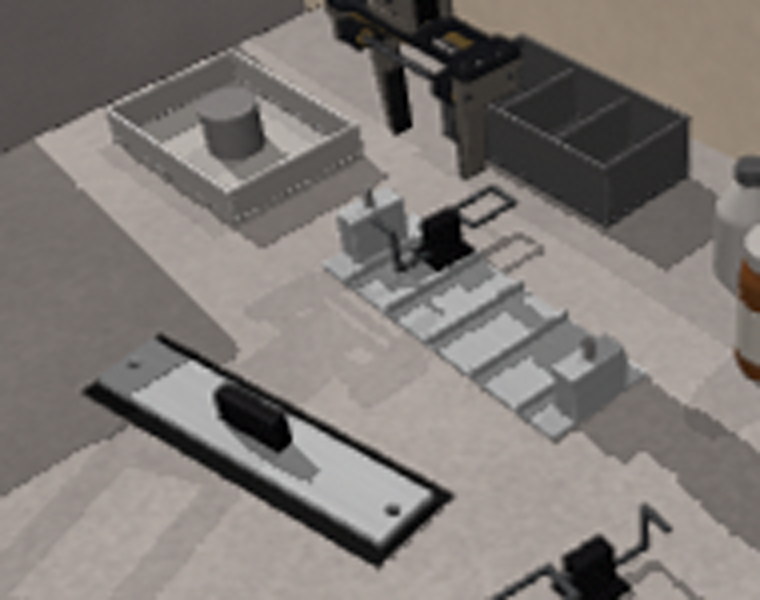

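```bash
python3 - <<'E'
from h import *
nudge(.035,.013,.09,-1)
move_to([.45,.45,.3],down(1.6))
f=grab("top"); save(f,"b2",100,120,230,265,5); save(f,"b3",235,140,375,250,5)
print(get_time())
E
```

```text
nudge False [0.21867066 0.34739846 0.25795504]
35.175
```

View pics/b2.png

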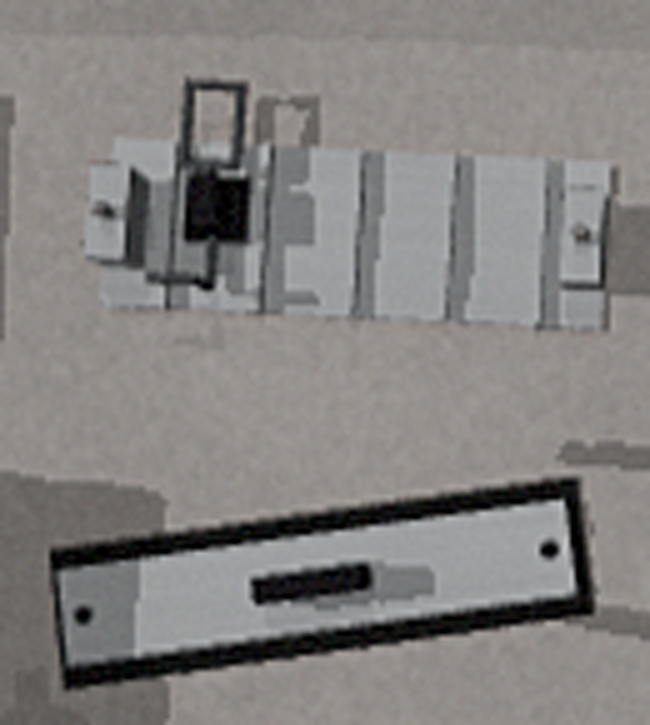

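View pics/b3.png

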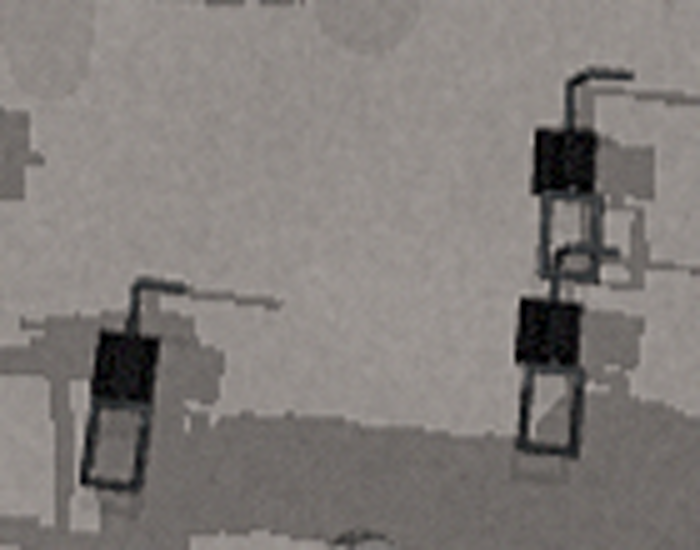

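```bash
cat >> meas.py <<'E'
def loc(xy): return rot(TC).T@(np.array(xy)-C)
def mcass(f,name=None):
    for o in meas(f,(105,125,230,210),.004,name,thr=45): print("cass grip local mm",loc(o[0])*1e3,loc(o[3])*1e3,o[1]*1e3,o[2])
E
python3 - <<'E'
from meas import *
f=grab("top"); mcass(f,"m2")
for o in meas(f,(235,140,375,250)): print(*o)
grasp((.458,-.0538),-.09)
place(-.035,-.09,1)
nudge(-.035,-.013,-.09,1)
move_to([.45,.45,.3],down(1.6))
f=grab("top"); save(f,"c2",100,120,230,265,5); mcass(f); print(get_time())
E
```

```text
cass grip local mm [11.5441 91.1946] [10.6602 89.5577] [41.6945 39.8874] 0.6842942833900452
[ 0.5956 -0.3413] [0.038  0.0394] 89.24030303955078 [ 0.5954 -0.3393]
[ 0.483  -0.3288] [0.0397 0.0395] 89.2912368774414 [ 0.4832 -0.3271]
[ 0.4574 -0.0534] [0.0435 0.0393] 0.47420454025268555 [ 0.4572 -0.0528]
width 0.019652797864928993 [ 0.0665 -1.7538  0.1898]
q6 -1.281955345431437 w 0.019476946285577886
touch True -9.301454833987241e-05
open 0.0918674899540807 [-0.2075  0.7101  0.2595]
nudge False [ 0.3582 -0.2312 -0.3437]
cass grip local mm [11.3431 91.1309] [10.5949 89.4948] [42.102  39.2914] 0.6840055584907532
cass grip local mm [-12.2979 -89.2019] [-12.1624 -90.3186] [39.5988 37.6548] 0.6495195627212524
52.0833
```

View pics/c2.png

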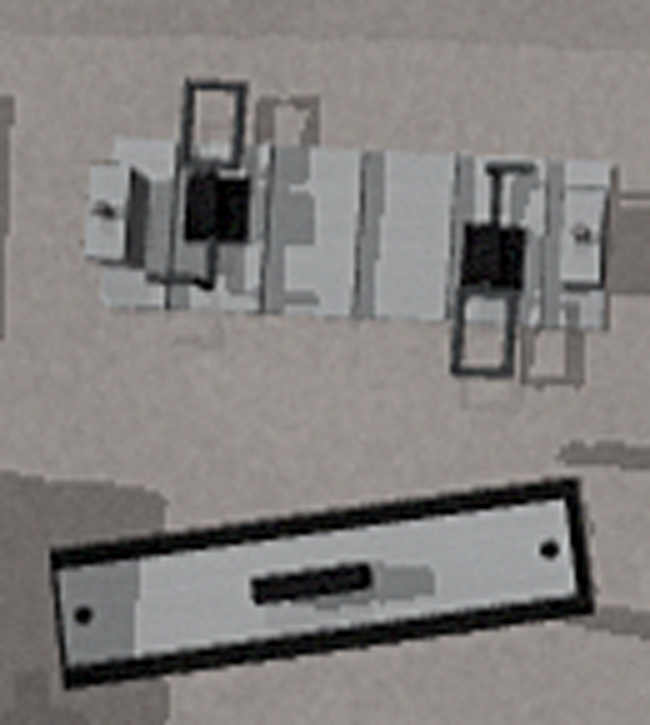

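```bash
python3 - <<'E'
from meas import *
f=grab("top"); save(f,"t5",325,145,370,240,8); o=np.array([325,145])
def P(u,z): return ray(f,np.array(u)/8+o-.44,z)[0,:2]
for nm,end,hk,g in (("C",(158,686),(172,366),(.483,-.328)),("D",(194,409),(194,90),(.5956,-.340))):
    e=P(end,.028); h=P(hk,.052); d=h-e
    print(nm,e,h,np.linalg.norm(d),"ang",np.arctan2(d[1],d[0]),"grip-end ang",np.arctan2(*(np.array(g)-e)[::-1]))
print("D loop left/right rod at z.028",P((152,340),.028),P((232,340),.028), "upright at .028",P((170,400),.028))
E
```

```text
C [ 0.4055 -0.3224] [ 0.5312 -0.3237] 0.12578209679232003 ang -0.01030016426597706 grip-end ang -0.07250325202650462
D [ 0.5159 -0.3384] [ 0.6414 -0.334 ] 0.12553848799907402 ang 0.03495486942707071 grip-end ang -0.01972616664879607
D loop left/right rod at z.028 [ 0.5435 -0.3219] [ 0.5439 -0.3542] upright at .028 [ 0.5195 -0.3288]
```

View pics/t5.png

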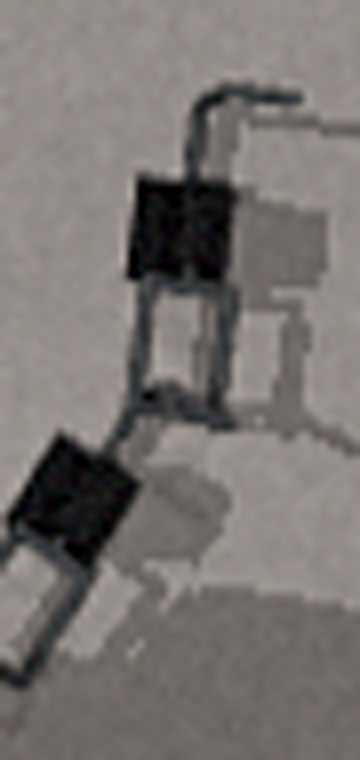

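C has been knocked: it now stands at an angle with its hook in the outer-left corner of D's eye (px ≈(342,196)). Remeasuring.

```bash
python3 - <<'E'
from meas import *
f=grab("top"); save(f,"t6",315,145,370,245,8)
for o in meas(f,(305,140,375,250),0,"m6"): print(*o)
g=grab("side"); save(g,"s6",290,210,400,320,6)
E
```

```text
[ 0.5915 -0.3402] [0.0359 0.0409] 0.6454581022262573 [ 0.591  -0.3386]
[ 0.4799 -0.2954] [0.0401 0.0375] 89.43511962890625 [ 0.48   -0.2943]
```

View pics/t6.png

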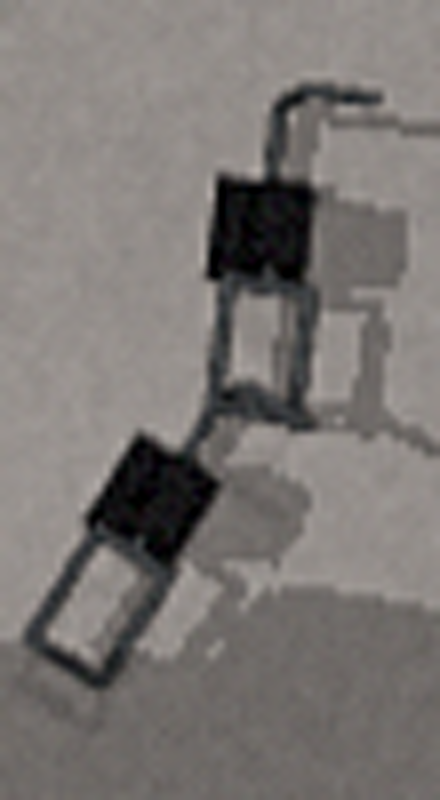

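View pics/s6.png

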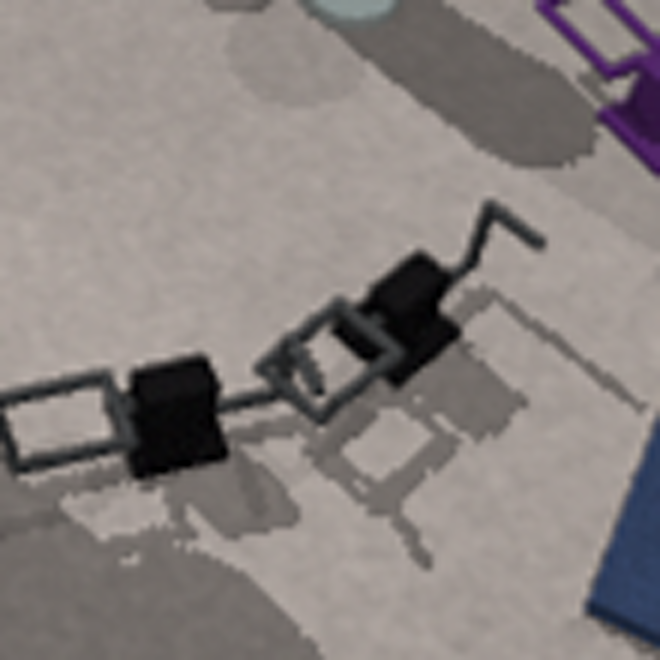

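```bash
python3 - <<'E'
from meas import *
f=grab("top"); o=np.array([315,145])
def P(u,z): return ray(f,np.array(u)/8+o-.44,z)[0,:2]
def A(a,b,z): d=P(a,z)-P(b,z); return round(float(np.arctan2(d[1],d[0])),3)
print("D",A((222,178),(208,275),.006),A((313,185),(303,282),.006),A((225,285),(213,400),.028),A((312,290),(302,410),.028))
print("C",A((145,433),(88,525),.006),A((218,485),(178,560),.006),A((85,540),(25,640),.028),A((170,575),(105,685),.028))
print("D eye corners",P((213,400),.028),P((302,418),.028),"C eye end",P((65,662),.028),"D eye end mid",P((257,412),.028), "C rod at grip", P((190,450),.01))
E
```

```text
D -0.156 -0.118 -0.117 -0.099
C -0.562 -0.501 -0.548 -0.544
D eye corners [ 0.5193 -0.3139] [ 0.5124 -0.3497] C eye end [ 0.4144 -0.2533] D eye end mid [ 0.5147 -0.3315] C rod at grip [ 0.5001 -0.3086]
```

```bash
cat >> h.py <<'E'
def unhook2(g,th,U,tend,flip=PI,off=OFF,u=(-.065,0),lift=.005):
    U=np.array(U)
    u0=rot(th).T@(U-np.array(g)); print("u0",u0)
    def hp(a,z,uu,v=.06):
        c=U-rot(a)@np.array(uu); h=c+rot(a)@[off,0]; movel([*h,z],down(a+flip),velocity=v); return c
    hp(th,ZG+lift,u0,.04); hp(th,ZG+lift,u,.04); print(get_wrist_force())
    n=12
    for k in range(1,n+1): hp(th+(tend-th)*k/n,ZG+lift,u)
    print("turned",get_wrist_force(),get_gripper_width())
E
python3 - <<'E'
from h import *
np.set_printoptions(precision=4,suppress=True)
g,th=(.592,-.340),-.115
grasp(g,th); print(get_qpos())
unhook2(g,th,(.5250,-.3217),-.54-PI/2)
f=grab("top"); save(f,"v1",305,140,375,250,6); f=grab("side"); save(f,"v2",280,210,420,330,5); print(get_time())
E
```

```text
width 0.01973634757685032 [ 0.4092 -1.3868  0.3   ]
[-0.5283  0.6468  1.644  -0.0002  0.8505 -1.984 ]
u0 [-0.0687  0.0105]
[-0.1923 -0.6022 -1.9052]
turned [ 0.3895  0.4648 -0.4852] 0.019542582283292892
61.825
```

View pics/v1.png

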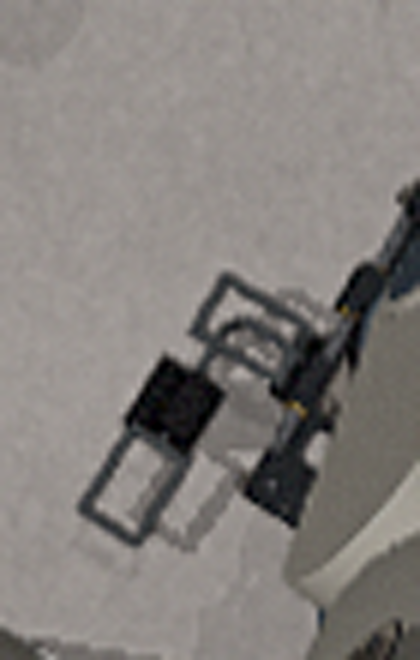

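View pics/v2.png

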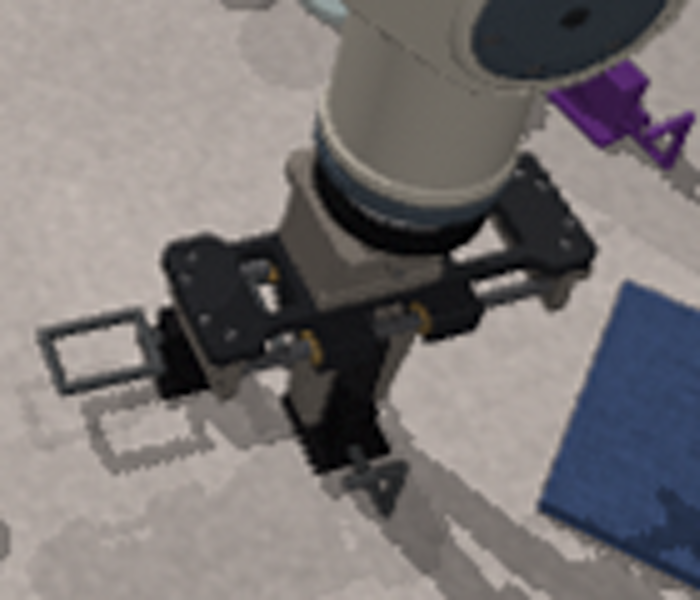

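```bash
python3 - <<'E'
from h import *
p=get_ee_pos(); print(movel([p[0],p[1],p[2]+.045],velocity=.05,until_force=2),get_ee_pos()-p,get_wrist_force(),get_gripper_width())
f=grab("top"); save(f,"v3",305,140,375,250,6); f=grab("side"); save(f,"v4",280,210,420,330,5)
E
```

```text
False [-0.00021525  0.00015266  0.04468892] [-0.28573049  0.38363607 -2.19789413] 0.019616917590719485
```

View pics/v3.png

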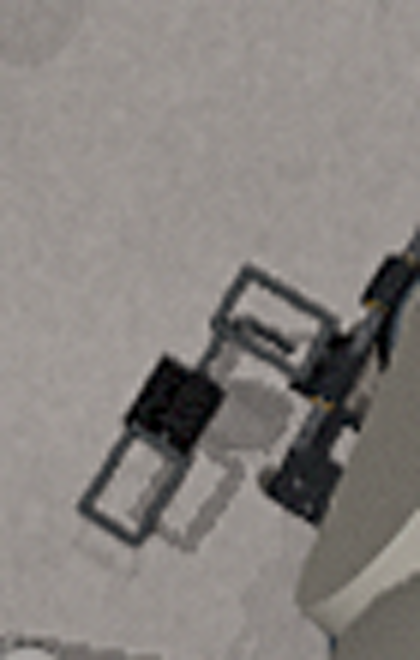

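View pics/v4.png

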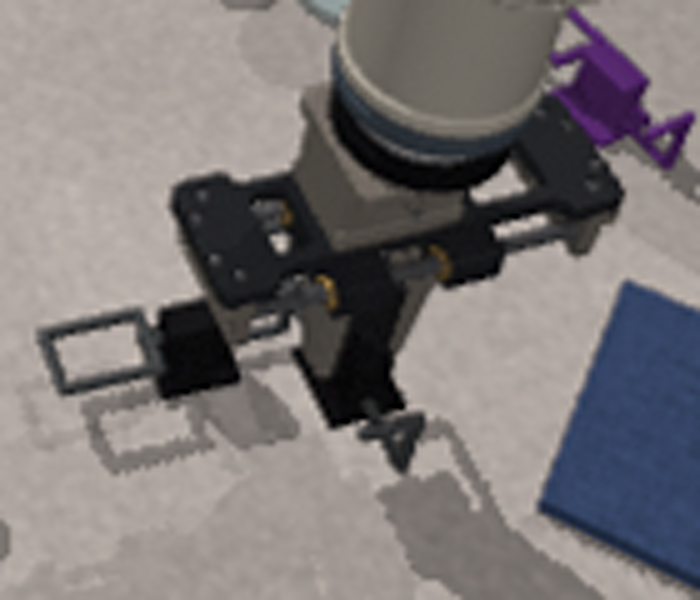

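```bash
python3 - <<'E'
from meas import *
place(-.013,.03,1)
move_to([.45,.45,.3],down(1.6))
f=grab("top"); save(f,"d1",100,120,230,265,5); mcass(f); print(get_time())
save(f,"d2",275,150,375,250,6)
for o in meas(f,(265,140,375,250)): print(*o)
E
```

```text
q6 -1.1113138145995154 w 0.019749378978263732
touch True -2.8768925719433597e-05
open 0.09197858865838293 [ 0.1643 -0.157   0.4641]
cass grip local mm [11.5397 91.1593] [10.6478 89.5625] [39.8383 42.4922] 89.16541290283203
cass grip local mm [-15.4033  31.3299] [-15.64  29.72] [39.1158 39.0531] 0.6526729464530945
cass grip local mm [-12.0945 -89.1912] [-12.0145 -90.2971] [39.1921 37.6715] 0.6500728726387024
71.175
[ 0.4793 -0.2954] [0.0401 0.0379] 89.43511962890625 [ 0.4796 -0.2943]
```

View pics/d1.png

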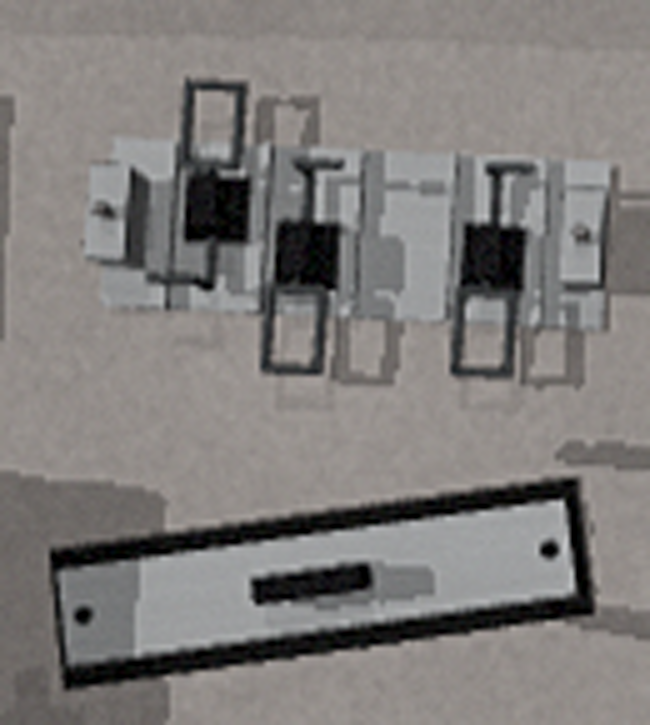

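View pics/d2.png

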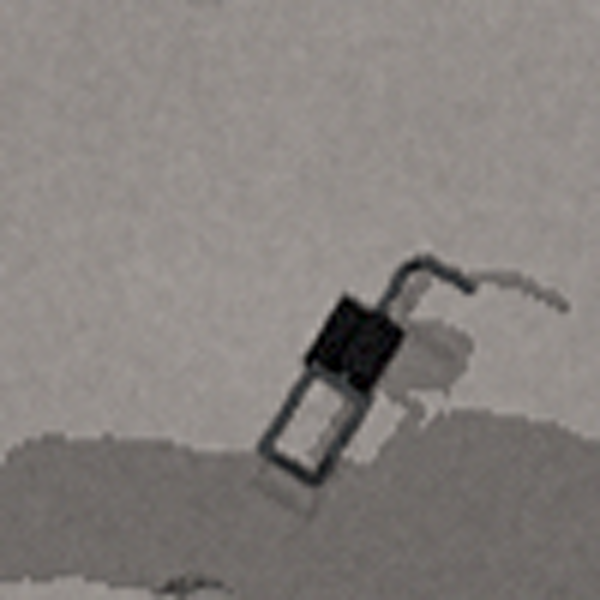

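```bash
python3 - <<'E'
from meas import *
grasp((.481,-.295),-.54)
place(.0115,-.03,-1)
move_to([.45,.45,.3],down(1.6))
f=grab("top"); save(f,"e1",100,120,230,265,5); mcass(f); print(get_time())
save(f,"e2",0,60,500,320,1)
g=grab("side"); save(g,"e3",100,90,290,240,4)
E
```

```text
width 0.01953024727198524 [-0.52   -1.4697  0.5012]
q6 1.9203855757255948 w 0.019534447873319094
touch True -5.2660447817310524e-05
open 0.09166260608548386 [ 0.2306 -0.3288  0.1384]
cass grip local mm [11.3319 91.3638] [10.5664 89.6416] [42.102 39.529] 0.6840055584907532
cass grip local mm [ 12.626  -28.6005] [ 12.6001 -29.979 ] [41.3557 38.5329] 0.6795307397842407
cass grip local mm [-15.1998  31.3444] [-15.6513  29.8439] [39.5238 39.0772] 0.6526939272880554
cass grip local mm [-12.3137 -89.0092] [-12.1472 -90.2259] [40.4255 37.3041] 0.6920310258865356
84.6917
```

View pics/e1.png

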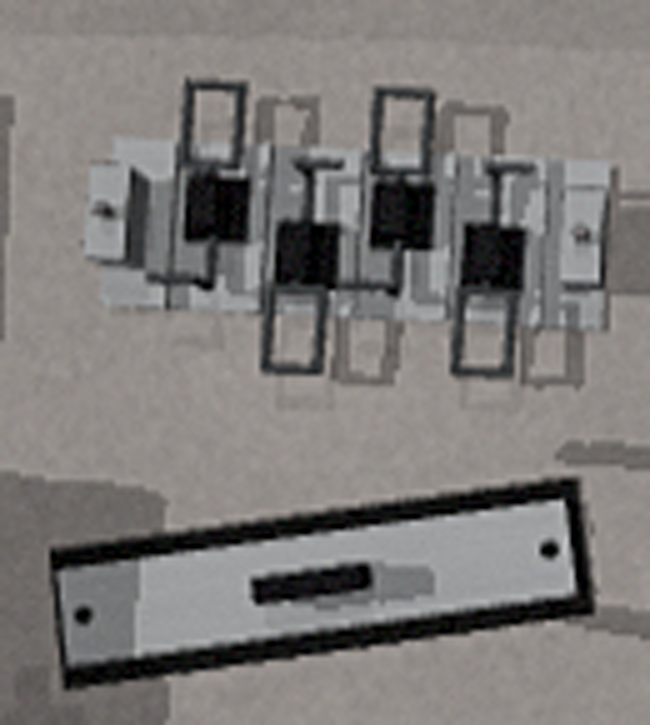

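View pics/e3.png

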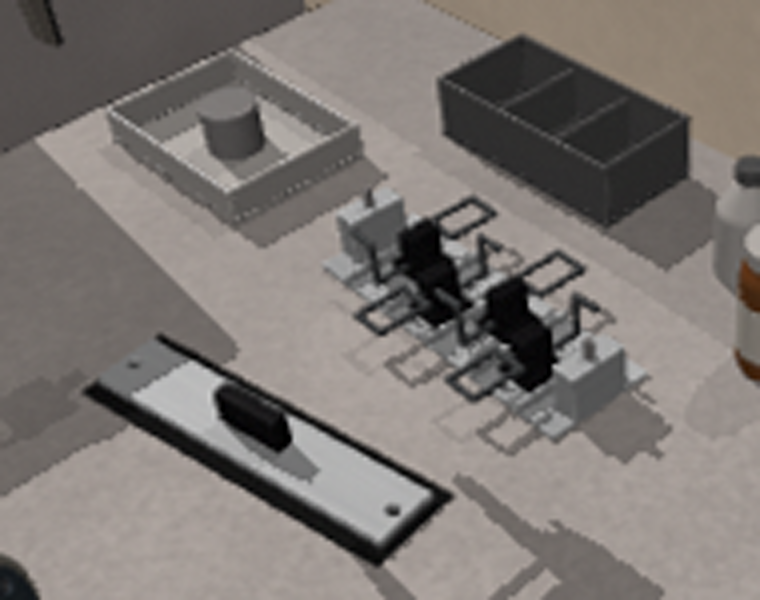

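View pics/e2.png

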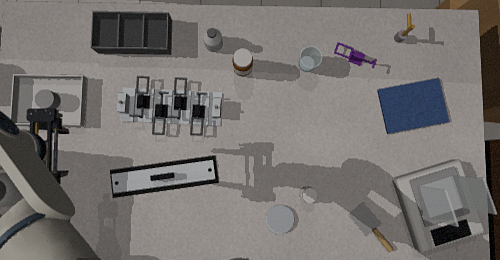

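All four hangers stand upright in their own bays, at most about 16 mm off centre. The plate lies on the mat, and the jar, beaker and pot are upright.

```bash
python3 - <<'E'
from h import *
finish_job(); print(get_time())
E
```

```text
the job is handed in; nothing more can be done
the job is handed in; nothing more can be done
```

I lifted the plate level off its dowels and laid it on the mat. Then I unhooked both pairs of hangers with a quarter turn and lift, and stood all four in their own bays. I handed the job in at about 85 s of the 210 s allowed; no verdict was reported.

- **Placing:** I left the hangers staggered lengthwise so the opening jaws would miss the neighbouring hangers. The two in the outer bays were set down further out, clear of the pillars, and nudged in.
- **Knock during the run:** hanger C was pushed aside while its hook was still in D's eye. I remeasured it and turned D further (about 115°) so the slot came under the tip.
- **Last checks (taken before hand-in):** by the camera, the grips were 11 to 16 mm from their bay centres, against the 22 mm limit. All were upright and lengthwise, judged by eye. The plate was flat on the mat, with its handle near the middle; I did not measure its final offset or angle. The jar, beaker and pot were standing, and the gripper was clear of everything.
- **Disagreements:**
  - D ended about 2.5 mm off where I meant to put it.
  - The hook-to-eye lengths I measured came out roughly 7 to 10 mm shorter than the stated sizes. I relied on the grip positions and edge angles instead, and the grasps and lifts went cleanly.

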